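# Snap a sample tube into the mixer's fork clip

## Task

The sample tube lies on the loading ledge of the tube mixer. Roll or lift it over into the open mouth of the fork clip and press it down past the sprung steel jaw until it sits fully home on the floor of the fork, roughly centred, with the jaw sprung shut over it. Press it in, do not drop it in, then let go, and leave the little dish and the vial where they stand on the mixer.

Things in the scene. Friction and masses are not known exactly. Their poses are not given: they have to be found in the camera images.
- tube_mid (a point): Centre of the loose sample tube: a straight, slick white cylinder 140 mm long, 28 mm in diameter, 50 to 80 g, with a grey cap of the same diameter at its +y end. y is the tube's axis; x and z may point anywhere as it rolls. It starts on the loading ledge, parallel to the fork's y axis.
- seat (a point): Fixed to the fork clip: where the tube's centre is when it sits home. z up; y along the seated tube; x from the ledge across the slot to the jaw, roughly away from the robot. In this frame (mm): two black fork plates, 16 wide, centred at y = +42 and -42, 68 free between them down to the deck; slot floor z = -14; fixed prong's slot face x = -15.5, its top z = +37.
- ledge (a point): Fixed to the clip, axes as seat: slot end of the loading ledge's top (seat frame x = -17, z = +37 mm). On each fork plate the ledge slopes 5 degrees down from here towards -x, 73 mm, to a stop post (top 14 mm above this point), against which the tube rests at the start: its centre 59 mm towards -x from this point, 9 mm above it, y within 10 mm of 0.
- mouth (a point): Fixed to the clip, axes as seat: where the tube's centre lies (give or take 3 mm) once it has rolled off the ledge and rests in the mouth, between fixed prong and jaw, 31 mm above the seat. From there it has to be pressed down. Its middle can be pressed from above between the two fork plates.
- deck (a point): Centre of the top of the tube mixer's grey housing, on which clip, dish and vial stand: 230 mm along x, 270 mm along y, 45 mm above the table; axes as seat.
- jaw (a joint): Angle of the steel jaw on the slot's +x side, rad: 0 shut, grows as it is pushed away to +x (stop 0.6). One part, an arm in line with each fork plate, joined by a low bar. Shut, each arm's round nose leaves a 22 mm gap to the prong, 17 mm above the seat; over it a flare leans out to z = +51 mm. A spring shuts it; pressing the tube past takes about 6 to 8 N and about 0.2 rad, then it springs back.
- dish: Closed clear round dish, 58 mm in diameter, 18 mm high, standing loose on the mixer's deck beside the clip; origin at the centre of its underside. To be left alone.
- vial: Small upright jar, 28 mm in diameter, 48 mm high, standing loose on the mixer's deck beside the ledge; origin at the centre of its underside. To be left alone.
- tube: The same loose sample tube as a body; its origin is the tube's centre, y its axis.
Not all that is in view belongs to the job. What is meant by the tube is not orange or purple, and is the larger of those in its own colour.

How it is judged:
By the outcome, as a careful person would: the job done as asked, in the order asked, and still so for the second after the job is handed in, with the robot touching nothing.
It also fails if it takes over 40 s, if anything falls off the work surface, if the arm or the gripper's body presses on something with over 40 N, if the wrist force passes 120 N, or if a joint passes its speed limit or range.

## Robot

A 6-joint arm with a two-finger parallel gripper is mounted at the origin on the work surface. World frame = base frame: x ahead of the robot, y to its left, z up, the work surface at z = 0. Lengths are in mm, angles in degrees, forces in N, time in s.
With the tool pointing down it reaches from about 300 to 850 mm from the base axis. Payload 4.2 kg.
Tool frame: the origin (TCP) lies at the very end of the fingers, on their centre line; the grasp point (between the pads) lies 19 mm behind it (hold_point_z is the z of the grasp point in the tool frame, in mm); z points along the fingers, y is the direction in which the jaws open and shut (so a half turn about z gives the same grasp; the last joint's range is limited). The gripper opens to 91 mm and grips with 3 to 60 N. Pads are 32 mm wide; open, the fingers measure 118 mm over their backs; the gripper's body (76 mm by 178 mm) begins 60 mm behind the grasp point.
Start: joints at [70.474, 18.312, 89.639, -0, 72.044, -1.146], TCP at [181.315, 545.681, 213.976] pointing down, gripper open.
Joint ranges: [-177.97, 177.97], [-48.28, 115.42], [12.27, 149.76], [-77.06, 257.06], [2.81, 150.46], [-146.56, 146.56]. Speed limits (degrees/s): [147.25, 147.25, 180, 180, 180, 180].

## Interface

Orientations are given as [roll, pitch, yaw] about the fixed x, y, z axes, in that order (R = Rz(yaw) Ry(pitch) Rx(roll)).
In Python, from workcell import state, grab_frame, job_done, hold_point_z gives the robot as it stands. The module is installed in compiled form; this text tells all that it offers.
- The arm moves only by the shell command python3 -m creep 'ROWS' [FORCE]. ROWS is JSON, a list of rows, each a list of 7 numbers: the closure, from 0 (fully open) to 1 (shut), then the shift along the tool's x, y, z in mm, then the turn, a rotation vector about the tool's x, y, z in degrees. A call has 1 to 5 rows; each row shifts and turns the commanded pose from where the row before left it, along the tool's axes as they then stand; what a row does not reach is not made up. A row lasts 1/8 s, in which the tool goes at most 62.5 mm and 10.7 degrees, less where a joint would pass 70% of its speed; a pose out of reach is approached as far as the arm can. A call is refused whole if a number of a shift passes 62.5 or a number of a turn 10.7, either way. A call with a gripper value outside its range is refused whole. The fingers move at their own pace and stop on an object; FORCE is the grip in N (left out, the last holds). Time passes only in rows, so rows that do not move let the fingers close. It gives the time, the measured TCP pose, the force and the opening at its end, in the units of the state.
- state(): the state, without advancing time (a new reading comes with each control period).
- grab_frame(name): name is "scene" or "side" or "wrist"; returns a dict with "frame" (480x640x3 uint8, red, green, blue), "fx", "fy", "cx", "cy" (pixels), "view" (4x4, takes a point from world to camera coordinates). Camera axes: x right, y down, z forward; pixel columns grow to the right and rows downward; lengths in mm; the calibration is good to about 2 mm. The wrist camera is an equidistant fisheye: a pixel r from the principal point sees the ray r / f radians off the axis. A picture is of the moment at which its call begins. There is no depth.
- job_done(): hands the job in, once; it reports no verdict.
The state is a dict: "time_s": time; "qpos": joint angles; "qvel": joint speeds; "effort": joint torques, N m; "ee_pos": TCP position; "ee_rot": TCP orientation; "force": force on the tool from outside, world axes, zero at the start; "torque": the same for the moment, N m; "gripper_width": finger opening in mm.
Only numpy, scipy, OpenCV 4.12 (cv2) and the standard library are available. Lean on these libraries where they do the work, as an engineer would, in place of code of your own. Each camera call takes 0.05 s, during which the arm holds its last target.

## Working session

There is one attempt and no reset: what is moved stays moved. The work goes in short steps, Python scripts to look and compute and a shell command to move; the robot and the scene stay as the last step left them, time stands still between calls to the robot, and variables do not carry over. Pictures are saved under pics/ and viewed, and the job is handed in when it is done.

```bash
mkdir -p pics; ls
python3 - <<'E'
from workcell import state, grab_frame, hold_point_z
import cv2
print(state(), hold_point_z)
for n in ("scene","side","wrist"):
    g=grab_frame(n); cv2.imwrite(f"pics/{n}0.png",g["frame"][:,:,::-1]); print(n,g["fx"],g["fy"],g["cx"],g["cy"],g["view"])
E
```

```text
pics
{'time_s': 0.0, 'qpos': array([ 7.04721522e+01,  1.83489781e+01,  8.97074419e+01, -4.21216212e-04,
        7.20416370e+01, -1.14764567e+00]), 'qvel': array([-0.04276089,  0.02624723,  0.05245044,  0.01711476, -0.00698978,
       -0.0494634 ]), 'effort': array([-3.82717781e-04, -4.12465274e+01, -2.31973207e+01,  7.27200997e-02,
        4.57465067e-02, -1.31338952e-04]), 'ee_pos': array([181.15854344, 545.1836495 , 213.13994195]), 'ee_rot': array([-1.79901955e+02, -1.56357723e-03,  1.61619927e+02]), 'force': array([-0.18097591, -0.18171538, -0.66708691]), 'torque': array([-0.0037499 , -0.006672  , -0.04800997]), 'gripper_width': 90.90016405998911} -18.8
scene 457.8403664866082 457.8403664866082 316.81247475617596 240.17823218833618 [[ 1.97094320e-01  9.80376895e-01  3.86939603e-03 -1.52556680e+02]
 [ 7.58513307e-01 -1.49988073e-01 -6.34161762e-01 -3.07398800e+02]
 [-6.21137176e-01  1.27924670e-01 -7.73190718e-01  1.03932187e+03]
 [ 0.00000000e+00  0.00000000e+00  0.00000000e+00  1.00000000e+00]]
side 489.80775739208025 489.80775739208025 318.58989684642626 241.7772599238766 [[ 9.91537747e-01 -1.29171873e-01  1.29430739e-02 -4.50239057e+02]
 [-4.99582132e-02 -4.71695755e-01 -8.80344984e-01  1.55664845e+02]
 [ 1.19821004e-01  8.72248670e-01 -4.74157342e-01  7.64893581e+02]
 [ 0.00000000e+00  0.00000000e+00  0.00000000e+00  1.00000000e+00]]
wrist 371.64829954431775 371.64829954431775 318.26301081291075 235.64998040134446 [[ 3.14927763e-01  9.49114999e-01 -1.10556762e-03 -5.73955688e+02]
 [ 9.21863447e-01 -3.05607826e-01  2.38268004e-01 -2.70999327e+01]
 [ 2.25805866e-01 -7.60563918e-02 -9.71198814e-01  3.90024274e+02]
 [ 0.00000000e+00  0.00000000e+00  0.00000000e+00  1.00000000e+00]]
```

View pics/scene0.png

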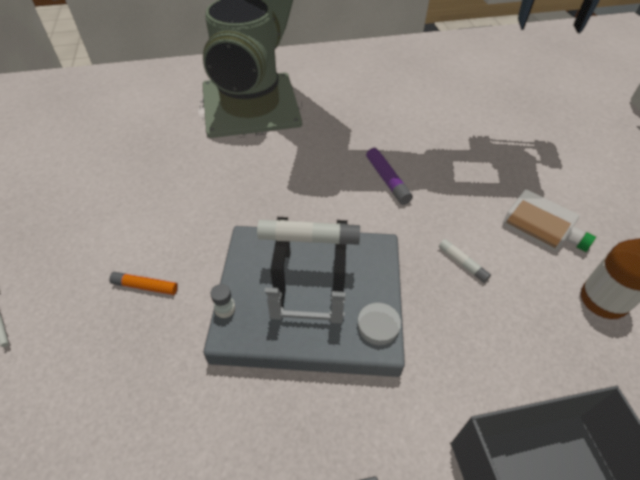

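View pics/side0.png

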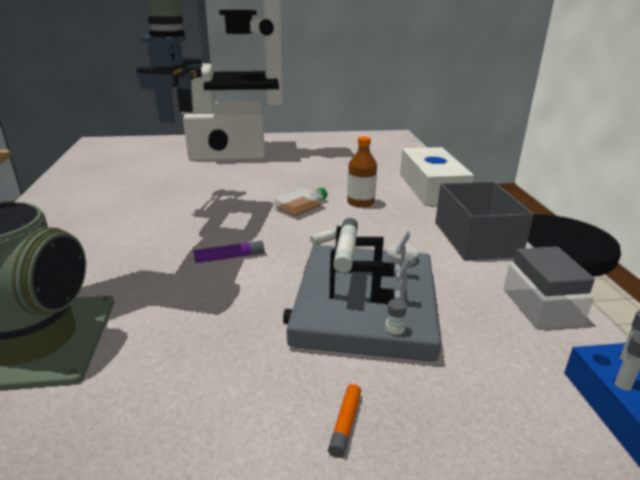

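View pics/wrist0.png

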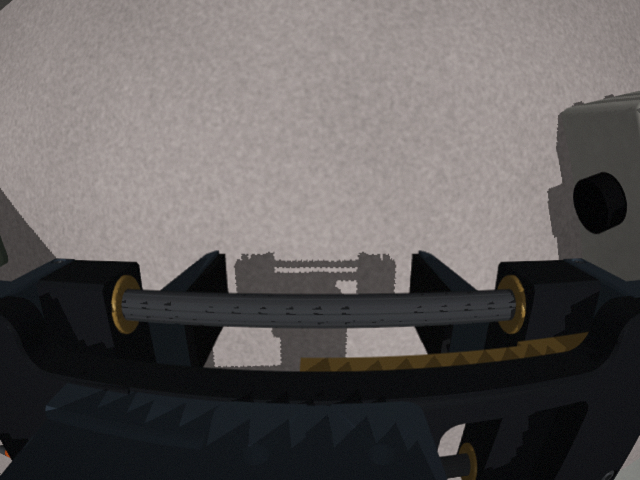

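```bash
cat > h.py <<'E'
import numpy as np, cv2
from workcell import state, grab_frame
def ray(g,u,v):
    V=g["view"];R=V[:3,:3];d=R.T@np.array([(u-g["cx"])/g["fx"],(v-g["cy"])/g["fy"],1]);return -R.T@V[:3,3],d/np.linalg.norm(d)
def plane(g,u,v,z):
    o,d=ray(g,u,v);return o+d*(z-o[2])/d[2]
def tri(g1,p1,g2,p2):
    o1,d1=ray(g1,*p1);o2,d2=ray(g2,*p2)
    A=np.stack([d1,-d2],1);t=np.linalg.lstsq(A,o2-o1,rcond=None)[0]
    a=o1+t[0]*d1;b=o2+t[1]*d2;return (a+b)/2,np.linalg.norm(a-b)
def proj(g,P):
    c=g["view"][:3,:3]@np.asarray(P,float)+g["view"][:3,3];return np.array([g["cx"]+g["fx"]*c[0]/c[2],g["cy"]+g["fy"]*c[1]/c[2]])
def crop(g,x0,y0,x1,y1,s,fn):
    cv2.imwrite(fn,cv2.resize(np.ascontiguousarray(g["frame"][y0:y1,x0:x1,::-1]),None,fx=s,fy=s,interpolation=cv2.INTER_CUBIC))
E
python3 - <<'E'
from h import *
g=grab_frame("scene");s=grab_frame("side")
crop(g,200,205,410,375,3.8,"pics/s1.png");crop(s,280,210,450,360,4,"pics/d1.png")
E
```

```text
(no output)
```

View pics/s1.png

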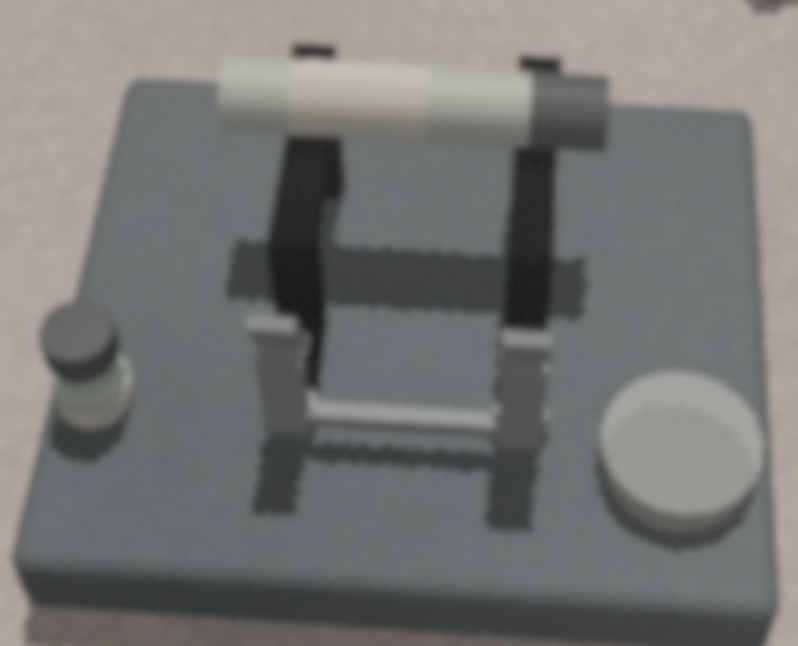

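View pics/d1.png

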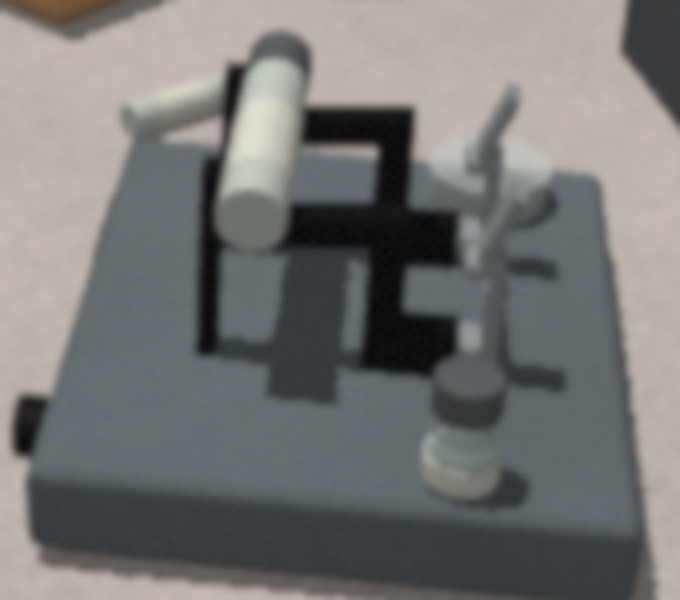

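Run:
```python
from h import *
np.set_printoptions(precision=1,suppress=True)
g=grab_frame("scene");s=grab_frame("side")
S=lambda x,y:(x/3.8+200-.5+.13,y/3.8+205-.5+.13)
D=lambda x,y:(x/4+280-.4,y/4+210-.4)
# tube masks
hsv=cv2.cvtColor(g["frame"],cv2.COLOR_RGB2HSV)
print("tube -y end",tri(g,S(218,95),s,D(252,220)))
print("tube cap end",tri(g,S(608,113),s,D(281,58)))
print("jaw top -y",tri(g,S(272,320),s,D(520,190)))
print("jaw top +y",tri(g,S(527,335),s,D(513,92)))
for n,a,b in (("FL",(133,80),(140,147)),("FR",(748,115),(597,178)),("NR",(775,608),(0,0)),("NL",(15,560),(640,540))):
    print(n,plane(g,*S(*a),45), plane(s,*D(*b),45))
print("post tops", tri(g,S(314,48),s,D(212,162)), tri(g,S(540,60),s,D(237,68)))
```

```text
tube -y end (array([485.3, -27.5, 125. ]), np.float64(0.44743567293572867))
tube cap end (array([521.8, 110.3, 124.4]), np.float64(2.0436498120933604))
jaw top -y (array([590.2, -21.9, 129.1]), np.float64(2.309905545598018))
jaw top +y (array([611.7,  59. , 128.8]), np.float64(1.78993660599175))
FL [399.4 -61.9  45. ] [468.8 177.5  45. ]
FR [469.6 191.9  45. ] [681.6 124.1  45. ]
NR [683.3 133.5  45. ] [411.3 356.1  45. ]
NL [ 614.5 -121.3   45. ] [ 611.4 -131.3   45. ]
post tops (array([475.1,   9.6, 130.7]), np.float64(1.957776731677841)) (array([498.2,  90. , 131.2]), np.float64(2.9587357442965896))
```

```bash
python3 -m creep '[[0,0,0,0,0,0,10.7],[0,0,0,0,0,0,10.7],[0,0,0,0,0,0,10.7],[0,0,0,0,0,0,10.7],[0,0,0,0,0,0,10.7]]' && python3 -m creep '[[0,0,0,0,0,0,10.7],[0,0,0,0,0,0,10.7],[0,0,0,0,0,0,10.7],[0,0,0,0,0,0,1.2],[0,0,0,0,0,0,0]]'
```

```text
time_s: 0.98
ee_pos: [181.3, 545.7, 213.9]
ee_rot: [-180.0, 0.0, 107.8]
force: [-0.4, -0.2, 0.3]
gripper_width: 91.1
time_s: 1.6
ee_pos: [181.3, 545.7, 214.0]
ee_rot: [180.0, -0.0, 75.0]
force: [-0.8, 0.7, -0.6]
gripper_width: 91.4
```

```bash
python3 -m creep '[[0,-33.5,37,2,0,0,0],[0,-33.5,37,2,0,0,0],[0,-33.5,37,2,0,0,0],[0,-33.5,37,2,0,0,0],[0,-33.5,37,2,0,0,0]]' && python3 -m creep '[[0,-33.5,37,2,0,0,0],[0,-33.5,37,2,0,0,0],[0,-33.5,37,2,0,0,0],[0,-33.5,37,2,0,0,0],[0,-33.5,37,2,0,0,0]]' && python3 -m creep '[[0,-33.5,37,2,0,0,0],[0,-33.5,37,2,0,0,0],[0,0,0,0,0,0,0]]'
python3 - <<'E'
from h import *
for n in("scene","side","wrist"):
    cv2.imwrite(f"pics/{n}2.png",grab_frame(n)["frame"][:,:,::-1])
E
```

```text
time_s: 2.22
ee_pos: [316.7, 334.3, 204.1]
ee_rot: [180.0, -0.0, 75.0]
force: [0.8, -0.0, -0.3]
gripper_width: 91.3
time_s: 2.85
ee_pos: [451.5, 124.0, 194.1]
ee_rot: [180.0, -0.0, 74.9]
force: [1.1, 0.2, 1.1]
gripper_width: 91.6
time_s: 3.22
ee_pos: [506.0, 39.0, 189.6]
ee_rot: [180.0, 0.0, 74.7]
force: [-0.9, 0.4, -0.1]
gripper_width: 91.1
```

View pics/wrist2.png

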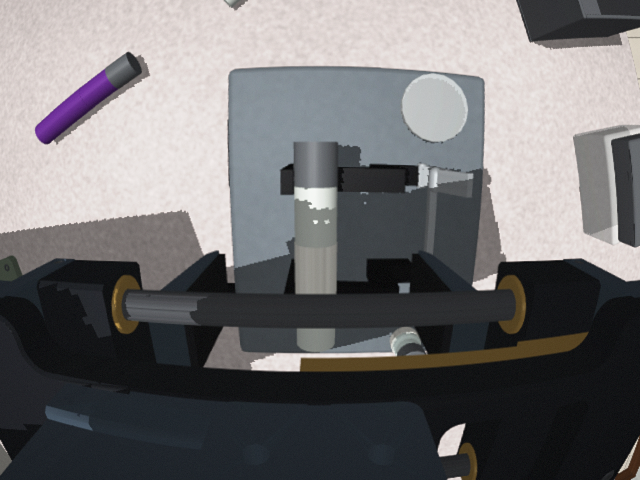

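View pics/side2.png

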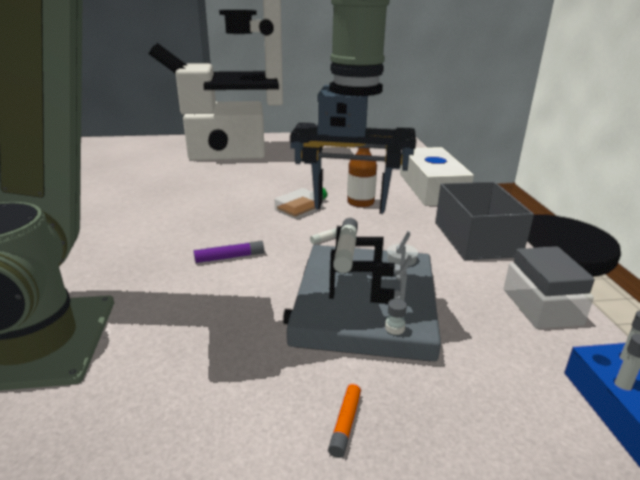

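```bash
python3 -m creep '[[0,2,-2.5,20,0,0,0],[0,0,0,20,0,0,0],[0,0,0,20,0,0,0],[0,0,0,14,0,0,0],[0,0,0,8,0,0,0]]' && python3 -m creep '[[0.45,0,0,0,0,0,0],[0.45,0,0,0,0,0,0],[0.45,0,0,0,0,0,0],[0.45,0,0,0,0,0,0]]'
python3 - <<'E'
from h import *
g=grab_frame("scene");s=grab_frame("side")
crop(g,200,150,410,375,2.6,"pics/s3.png");crop(s,250,160,450,360,3,"pics/d3.png")
E
```

```text
time_s: 4.0
ee_pos: [502.2, 44.8, 107.5]
ee_rot: [-180.0, -0.0, 74.9]
force: [-0.4, 0.6, 0.3]
gripper_width: 91.4
time_s: 4.5
ee_pos: [502.9, 44.0, 108.3]
ee_rot: [180.0, -0.0, 74.8]
force: [0.2, 0.7, 1.0]
gripper_width: 53.9
```

View pics/s3.png

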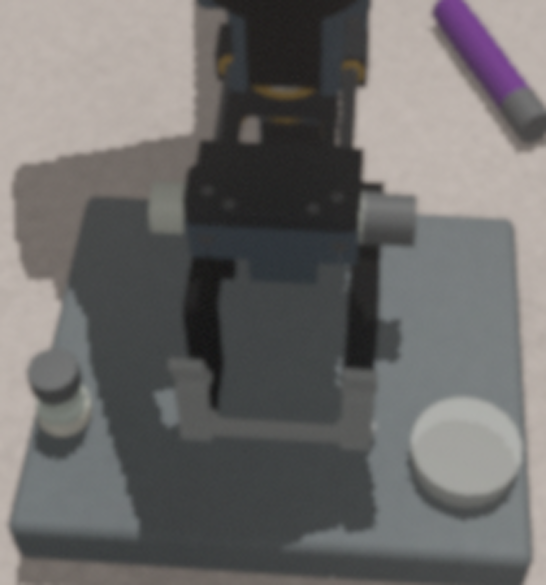

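View pics/d3.png

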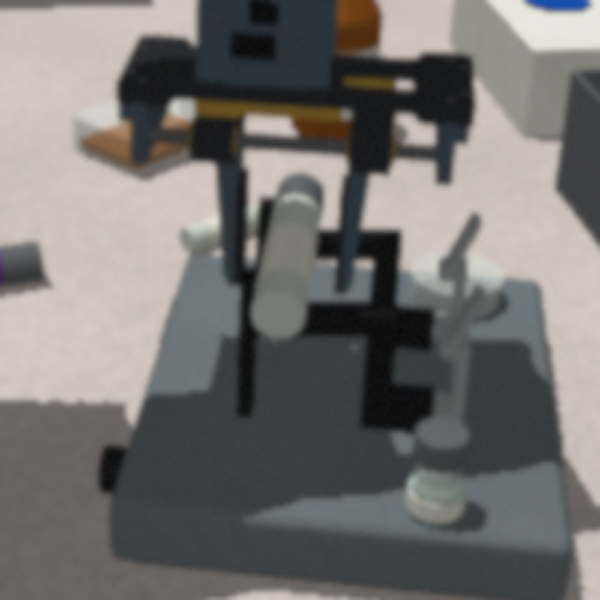

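```bash
python3 -m creep '[[1,0,0,0,0,0,0],[1,0,0,0,0,0,0],[1,0,0,0,0,0,0],[1,0,0,0,0,0,0],[1,0,0,0,0,0,0]]' 20
```

```text
time_s: 5.22
ee_pos: [502.8, 44.0, 107.9]
ee_rot: [180.0, -0.0, 74.8]
force: [1.1, -0.3, -0.4]
gripper_width: 27.6
```

```bash
python3 -m creep '[[1,0,0,-10,0,0,0],[1,0,0,-15,0,0,0],[1,0,0,-8,0,0,0],[1,0,0,0,0,0,0]]'; python3 -m creep '[[1,0,20,0,0,0,0],[1,0,25,0,0,0,0],[1,0,20,0,0,0,0],[1,0,10,0,0,0,0],[1,0,0,0,0,0,0]]'
python3 - <<'E'
from h import *
g=grab_frame("scene");s=grab_frame("side")
crop(g,200,150,410,375,2.6,"pics/s4.png");crop(s,280,170,450,320,4,"pics/d4.png")
E
```

```text
time_s: 5.72
ee_pos: [503.1, 44.1, 142.0]
ee_rot: [179.9, -0.0, 74.8]
force: [0.6, -0.2, -1.2]
gripper_width: 27.6
time_s: 6.35
ee_pos: [574.9, 24.3, 140.5]
ee_rot: [-179.9, 0.0, 74.8]
force: [-0.2, -0.3, -1.3]
gripper_width: 27.3
```

View pics/s4.png

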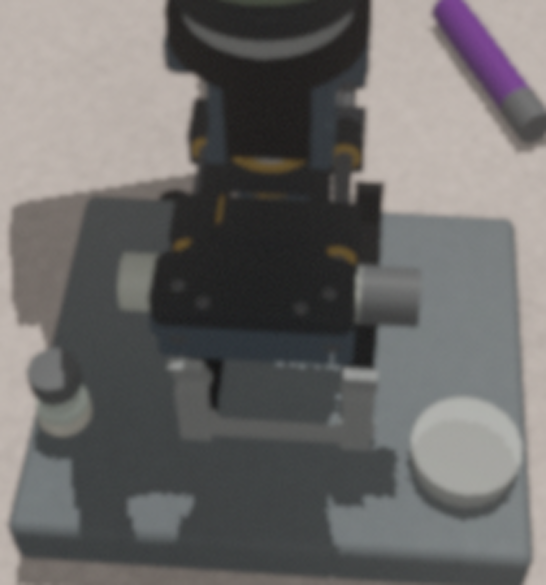

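View pics/d4.png

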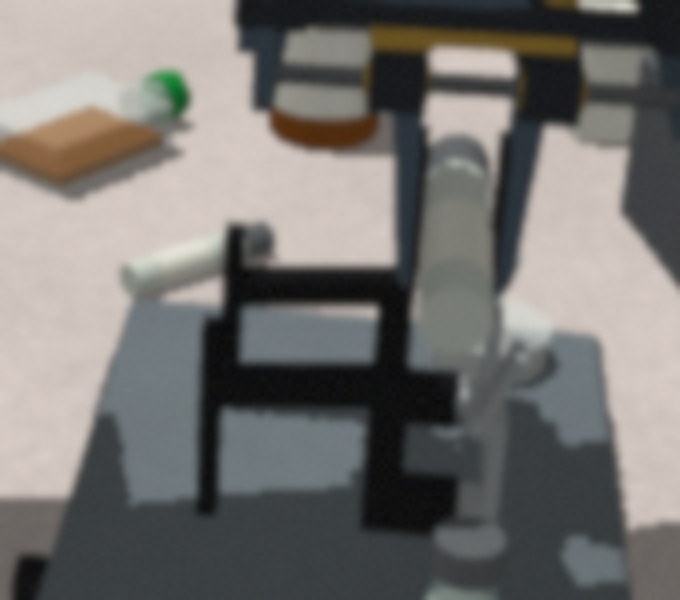

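Run:
```python
from h import *
np.set_printoptions(precision=1,suppress=True)
g=grab_frame("scene");s=grab_frame("side")
S=lambda x,y:(x/2.6+200-.3,y/2.6+150-.3)
D=lambda x,y:(x/4+280-.4,y/4+170-.4)
D1=lambda x,y:(x/4+280-.4,y/4+210-.4)
a=np.radians(15.1);ex=np.array([np.cos(a),-np.sin(a),0]);ey=np.array([np.sin(a),np.cos(a),0])
def sh(n,p):
    print(n,p,"along x,y",p@ex,p@ey)
t1,e1=tri(g,S(119,282),s,D(455,320));t2,e2=tri(g,S(420,297),s,D(458,165));sh("t-",t1);sh("t+",t2);print(e1,e2)
sh("prong -y",plane(s,*D(457,374),116));sh("prong +y",plane(s,*D(408,272),116))
sh("prong0 -y",plane(s,*D1(461,213),116));sh("prong0 +y",plane(s,*D1(413,108),116))
sh("TCP",np.array([574.9,24.3,140.5]))
for n,p in (("j-",[590.2,-21.9,129.1]),("j+",[611.7,59,128.8]),("p-",[475.1,9.6,130.7]),("p+",[498.2,90,131.2]),("t0-",[485.3,-27.5,125]),("t0+",[521.8,110.3,124.4])): sh(n,np.array(p))
```

```text
t- [556.4 -46.8 157.1] along x,y 549.3635872102763 99.78751698873286
t+ [593.7  90.7 155.9] along x,y 549.5449790847458 242.27270633869261
0.5099210534487978 2.72862700383308
prong -y [568.6 -17.1 116. ] along x,y 553.4158865319233 131.58142418391446
prong +y [570.2  68.3 116. ] along x,y 532.6813947208948 214.44662775608313
prong0 -y [570.3 -16.6 116. ] along x,y 554.9633459060275 132.59410909804313
prong0 +y [573.2  71.7 116. ] along x,y 534.7308914434384 218.49930443860762
TCP [574.9  24.3 140.5] along x,y 548.7199559324501 173.2250269490237
j- [590.2 -21.9 129.1] along x,y 575.5269954841928 132.60591038463602
j+ [611.7  59.  128.8] along x,y 575.2098422989058 216.31349315858228
p- [475.1   9.6 130.7] along x,y 456.1952036477504 133.0342293125628
p+ [498.2  90.  131.2] along x,y 457.55305892619157 216.67588298489767
t0- [485.3 -27.5 125. ] along x,y 475.7077417533608 99.87234069509856
t0+ [521.8 110.3 124.4] along x,y 475.0499714894955 242.4228837957124
```

```bash
python3 -m creep '[[1,3.5,2,0,0,0,0],[1,0,0,12,0,0,0],[1,0,0,14,0,0,0],[1,0,0,8,0,0,0],[1,0,0,4,0,0,0]]'; python3 -m creep '[[1,0,0,2,0,0,0],[1,0,0,2,0,0,0],[1,0,0,0,0,0,0]]'
python3 - <<'E'
from h import *
g=grab_frame("scene");s=grab_frame("side")
crop(g,200,150,410,375,2.6,"pics/s5.png");crop(s,280,170,450,320,4,"pics/d5.png")
E
```

```text
time_s: 7.18
ee_pos: [577.4, 27.2, 101.9]
ee_rot: [-179.9, 0.0, 74.8]
force: [0.4, -0.1, -1.2]
gripper_width: 27.5
time_s: 7.55
ee_pos: [578.0, 27.2, 99.1]
ee_rot: [180.0, -0.0, 74.8]
force: [0.3, 0.4, -0.9]
gripper_width: 27.5
```

View pics/d5.png

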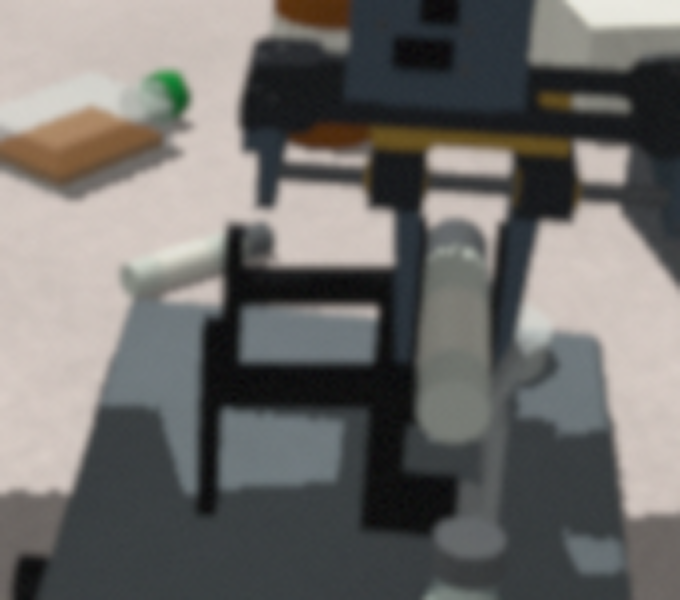

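View pics/s5.png

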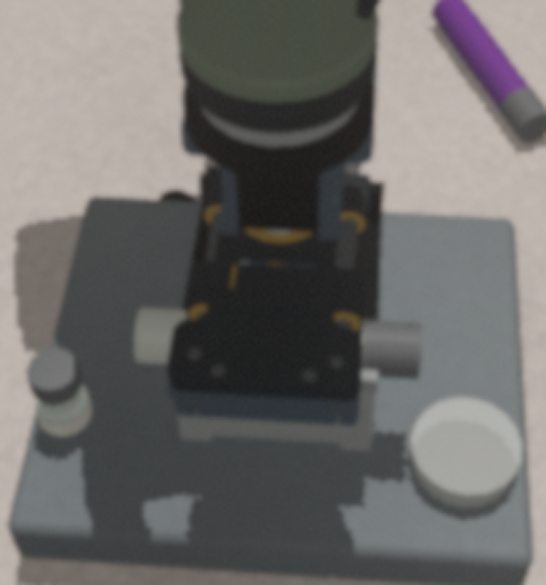

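```bash
python3 -m creep '[[1,0,0,2,0,0,0],[1,0,0,0,0,0,0]]'; python3 -m creep '[[1,0,0,2,0,0,0],[1,0,0,0,0,0,0]]';  python3 -m creep '[[1,0,0,1.5,0,0,0],[1,0,0,0,0,0,0]]'
```

```text
time_s: 7.9
ee_pos: [577.8, 27.2, 96.8]
ee_rot: [-180.0, 0.0, 74.8]
force: [-0.9, -0.2, -0.7]
gripper_width: 27.2
time_s: 8.15
ee_pos: [577.4, 27.4, 94.9]
ee_rot: [-179.9, -0.0, 74.8]
force: [-1.6, -0.1, 0.3]
gripper_width: 27.5
time_s: 8.4
ee_pos: [577.2, 27.5, 94.4]
ee_rot: [-179.9, -0.0, 74.8]
force: [-4.7, 1.4, 7.3]
gripper_width: 27.9
```

```bash
python3 -m creep '[[1,0,0,-0.5,0,0,0],[0.55,0,0,0,0,0,0],[0.5,0,0,0,0,0,0],[0.5,0,0,0,0,0,0],[0.5,0,0,0,0,0,0]]'
python3 - <<'E'
from h import *
g=grab_frame("scene");s=grab_frame("side")
crop(g,200,150,410,375,2.6,"pics/s6.png");crop(s,280,170,450,320,4,"pics/d6.png")
E
```

```text
time_s: 9.02
ee_pos: [578.1, 27.2, 93.8]
ee_rot: [180.0, -0.0, 74.8]
force: [-0.4, -0.2, -0.0]
gripper_width: 45.7
```

View pics/d6.png

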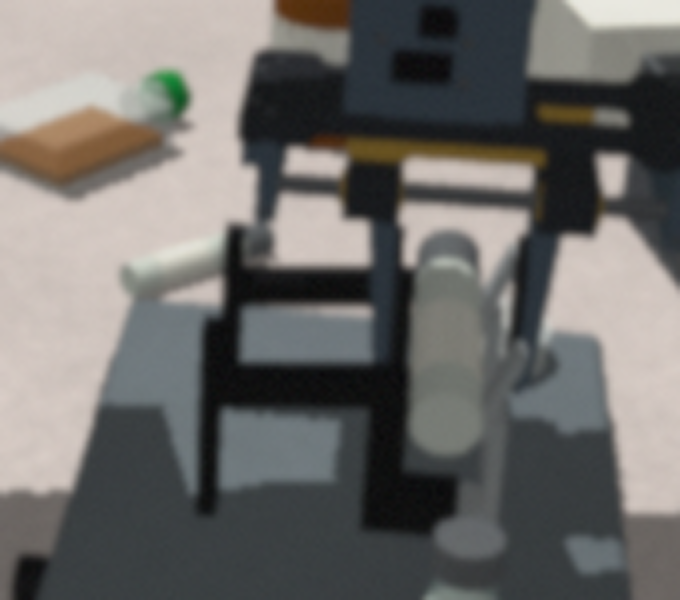

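```bash
python3 -m creep '[[0.5,0,0,-10,0,0,0],[0.5,0,0,-20,0,0,0],[0.5,0,0,-16,0,0,0],[1,0,-1,0,0,0,0],[1,0,0,0,0,0,0]]'; python3 -m creep '[[1,0,0,0,0,0,0],[1,0,0,0,0,0,0],[1,0,0,0,0,0,0]]' ;python3 - <<'E'
from h import *
g=grab_frame("scene");s=grab_frame("side")
crop(g,200,150,410,375,2.6,"pics/s7.png");crop(s,280,170,450,320,4,"pics/d7.png")
E
```

```text
time_s: 9.75
ee_pos: [576.5, 27.5, 139.6]
ee_rot: [-180.0, 0.0, 74.8]
force: [0.4, 0.7, -0.1]
gripper_width: 28.2
time_s: 10.12
ee_pos: [576.8, 27.5, 139.6]
ee_rot: [-180.0, 0.0, 74.8]
force: [0.2, 0.3, -0.1]
gripper_width: 1.0
```

View pics/d7.png

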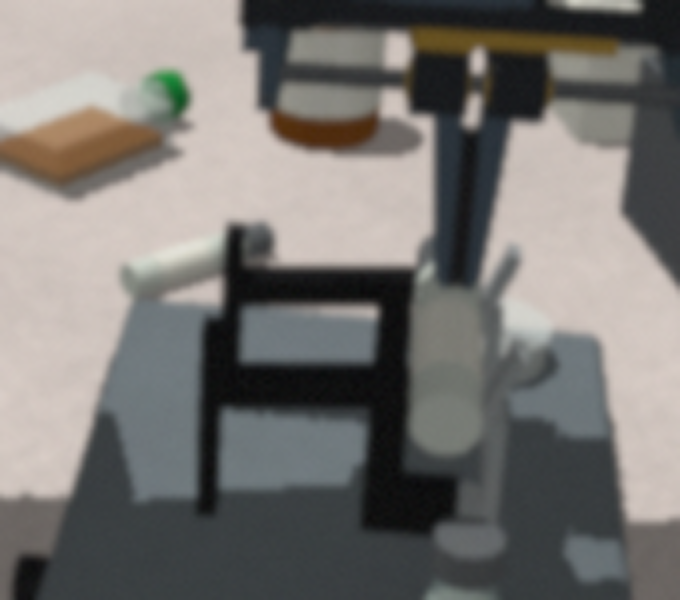

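View pics/s7.png

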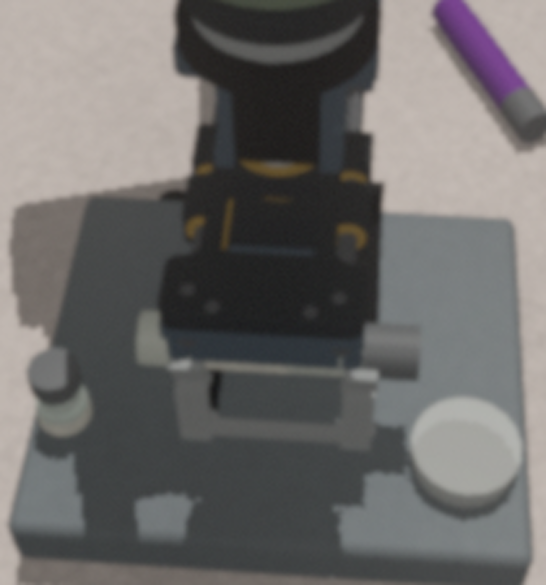

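```bash
python3 -m creep '[[1,0,-2,5,0,0,0],[1,0,0,5,0,0,0],[1,0,0,3,0,0,0],[1,0,0,0,0,0,0]]';python3 -m creep '[[1,0,0,3,0,0,0],[1,0,0,2,0,0,0],[1,0,0,0,0,0,0]]'
```

```text
time_s: 10.72
ee_pos: [574.8, 28.1, 126.5]
ee_rot: [-180.0, 0.0, 74.8]
force: [0.1, -0.1, -0.6]
gripper_width: 0.5
time_s: 11.1
ee_pos: [575.6, 28.1, 122.9]
ee_rot: [179.9, -0.0, 74.8]
force: [-0.8, 0.1, 5.1]
gripper_width: -0.2
```

```bash
python3 -m creep '[[1,0,0,2,0,0,0],[1,0,0,2,0,0,0],[1,0,0,2,0,0,0]]';python3 -m creep '[[1,0,0,2,0,0,0],[1,0,0,2,0,0,0],[1,0,0,2,0,0,0]]'
```

```text
time_s: 11.48
ee_pos: [575.8, 28.1, 117.1]
ee_rot: [179.9, -0.1, 74.8]
force: [-0.8, 0.4, 5.7]
gripper_width: 0.4
time_s: 11.85
ee_pos: [575.6, 28.0, 110.1]
ee_rot: [179.9, -0.0, 74.8]
force: [1.7, 0.2, 3.2]
gripper_width: 0.2
```

```bash
python3 -m creep '[[1,0,0,2,0,0,0],[1,0,0,2,0,0,0],[1,0,0,2,0,0,0],[1,0,0,2,0,0,0],[1,0,0,0,0,0,0]]';python3 -m creep '[[1,0,0,2,0,0,0],[1,0,0,2,0,0,0],[1,0,0,2,0,0,0],[1,0,0,0,0,0,0]]'
```

```text
time_s: 12.48
ee_pos: [574.6, 28.0, 101.5]
ee_rot: [-179.9, 0.0, 74.8]
force: [0.3, 0.0, -0.6]
gripper_width: 0.7
time_s: 12.98
ee_pos: [574.8, 28.0, 95.7]
ee_rot: [-180.0, 0.0, 74.8]
force: [0.7, 1.3, -0.1]
gripper_width: 0.6
```

```bash
python3 -m creep '[[1,0,0,1.5,0,0,0],[1,0,0,1,0,0,0],[1,0,0,0,0,0,0]]';python3 -m creep '[[1,0,0,1.5,0,0,0],[1,0,0,0,0,0,0]]'
python3 - <<'E'
from h import *
g=grab_frame("scene");s=grab_frame("side")
crop(s,280,170,450,320,4,"pics/d8.png")
E
```

```text
time_s: 13.35
ee_pos: [575.0, 28.1, 93.4]
ee_rot: [-180.0, -0.0, 74.8]
force: [0.4, 0.1, -0.7]
gripper_width: 0.2
time_s: 13.6
ee_pos: [576.1, 27.8, 93.2]
ee_rot: [179.8, -0.0, 74.8]
force: [0.3, -1.0, 5.3]
gripper_width: 0.5
```

View pics/d8.png

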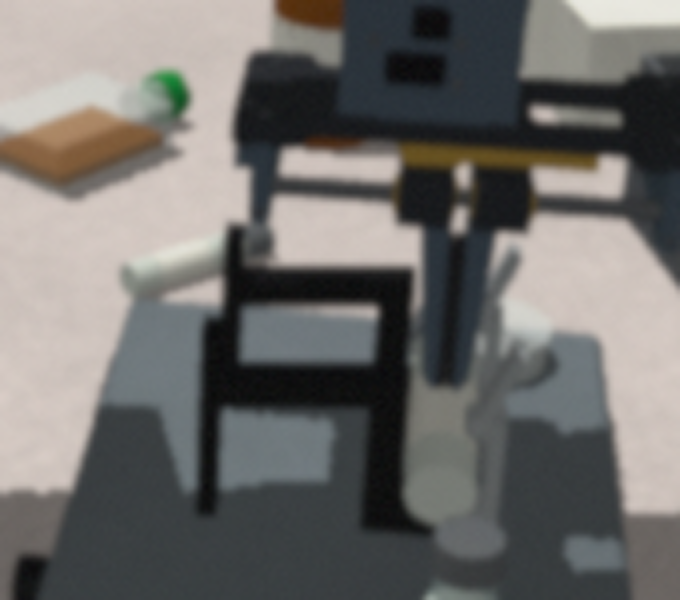

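```bash
python3 -m creep '[[1,0,0,1.5,0,0,0],[1,0,0,0,0,0,0]]'; python3 -m creep '[[1,0,0,-5,0,0,0],[1,0,0,-25,0,0,0],[1,0,0,-40,0,0,0],[1,0,0,-50,0,0,0],[1,0,-50,-10,0,0,0]]'; python3 -m creep '[[1,0,-60,0,0,0,0],[1,0,-60,0,0,0,0],[1,0,0,0,0,0,0]]'
python3 - <<'E'
from h import *
np.set_printoptions(precision=1,suppress=True)
g=grab_frame("scene");s=grab_frame("side")
crop(g,200,205,410,375,3.8,"pics/s9.png");crop(s,280,210,450,360,4,"pics/d9.png")
E
```

```text
time_s: 13.95
ee_pos: [577.1, 27.5, 93.1]
ee_rot: [179.7, -0.0, 74.8]
force: [-0.8, -1.0, 10.8]
gripper_width: 0.4
time_s: 14.58
ee_pos: [530.4, 41.0, 223.7]
ee_rot: [179.5, -0.2, 74.7]
force: [-1.9, 0.6, 0.2]
gripper_width: 0.1
time_s: 14.95
ee_pos: [406.7, 72.9, 220.2]
ee_rot: [-179.9, 0.0, 74.9]
force: [1.2, -0.7, 0.9]
gripper_width: 0.4
```

View pics/d9.png

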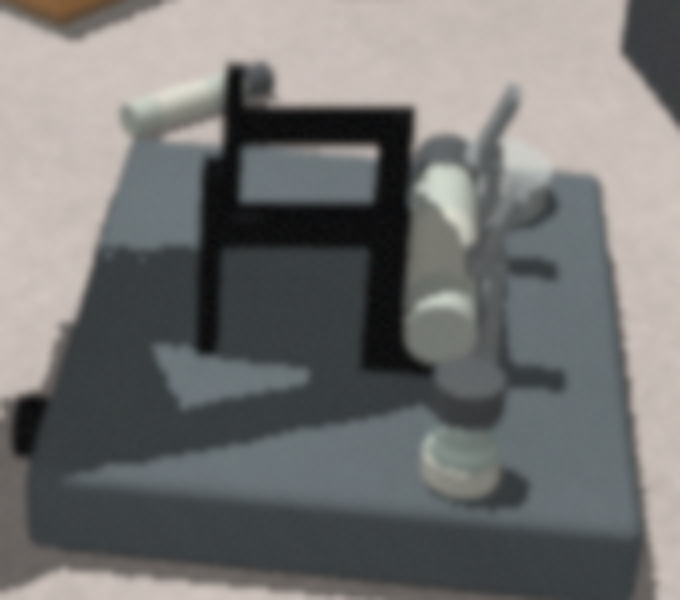

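View pics/s9.png

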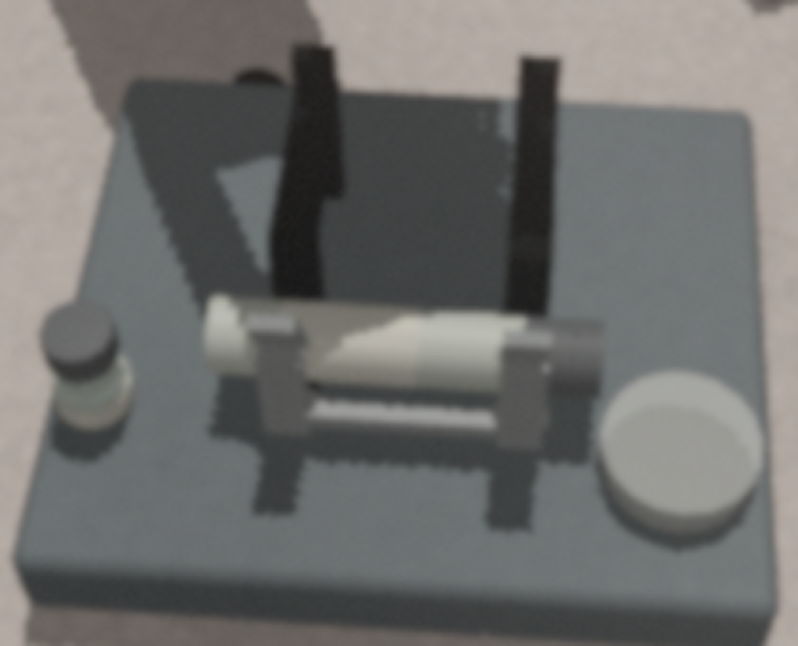

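Run:
```python
from h import *
np.set_printoptions(precision=1,suppress=True)
g=grab_frame("scene");s=grab_frame("side")
S=lambda x,y:(x/3.8+200-.4,y/3.8+205-.4);D=lambda x,y:(x/4+280-.4,y/4+210-.4)
a=np.radians(15.1);ex=np.array([np.cos(a),-np.sin(a),0]);ey=np.array([np.sin(a),np.cos(a),0])
for p,q in (((205,335),(441,328)),((603,356),(443,163))):
    P,e=tri(g,S(*p),s,D(*q));print(P,e,P@ex-551,P@ey-174.7,P[2]-79)
```

```text
[558.3 -44.6  81.5] 1.1450517209389965 -0.32570753553306986 -72.34964885943883 2.495218643882822
[594.1  92.8  77. ] 3.080114148467878 -1.5896503356934772 69.68222614274359 -1.9573178783207652
```

```bash
python3 -c "
from workcell import job_done;print(job_done())"
```

```text
the job is handed in; nothing more can be done
None
```

The tube is in the fork clip, pressed home, with the jaw shut over it. I gripped it between the fork plates, lifted it over the prong and lowered it into the mouth. There I let go, then pressed it down with the closed fingers. I then moved the arm clear and handed the job in at about 15 s of robot time.

**Pressing:** the push resisted with about 5–6 N, the force then fell to zero past the jaw, and the push stopped hard at fingertip height 93 mm. That matches the top of a tube sitting on the floor of the fork; the last push reached 10.8 N.

**Last pictures:** after I let go, the tube's centre measured within about 1.5 mm of the seat in x, y and z. The jaw looked just as it did at the start, and the dish and vial looked unmoved.

**One disagreement:** the two tube ends measured +2.5 mm and −2 mm in height. I put this down to the cap end being half hidden (its two sight lines missed each other by 3 mm). A tilted tube could not have its middle at floor height, because one end would then be below the floor.

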